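# Change over the relay modules in a guarded switching mainframe

### The job

Change over the plug-in modules in the switching mainframe: slide the clear guard fully open, pull out the finished module that is still in one of the three bays and lay it flat, right way up, inside the out-tray. Slide every new module waiting on the bench, card first and right way up, fully home into a bay of its own, and when all of that is done slide the guard fully shut and leave everything released. Do not disturb the other things lying about.

Things in the scene. Friction and masses are not known exactly. Their poses are not given: they have to be found in the camera images.
- new1_grip (a point): Flat relay module on the bench, or None. Card 110 x 64 x 6 mm; at its front end an upright panel 72 wide x 46 high x 3 mm; on the panel's outer side a central upright pull tab, 10 thick (y) x 42 long (x) x 38 mm high, 6 to 44 mm above the underside. 0.25 kg. This point: middle of the tab, 26 mm above the underside, 26 mm before the panel's rear face. x: from tab along card to its leading edge; z: up.
- new1_seat (a point): Module of new1_grip: middle of the lower edge of the panel's rear face, where panel meets card, at underside level. Same axes. It coincides with a bay point when the module is fully home. Relays on the card reach 17 mm above the underside.
- new2_grip (a point): Another new module waiting on the bench, or None if absent. Same build, point (middle of the pull tab, 26 mm above the underside, 26 mm before the panel's rear face) and axes as new1_grip.
- new2_seat (a point): Module of new2_grip: middle of the lower edge of the panel's rear face, where panel meets card, at underside level. Same axes. It coincides with a bay point when the module is fully home. Relays on the card reach 17 mm above the underside.
- new3_grip (a point): Another new module waiting on the bench, or None if absent. Same build, point (middle of the pull tab, 26 mm above the underside, 26 mm before the panel's rear face) and axes as new1_grip.
- new3_seat (a point): Module of new3_grip: middle of the lower edge of the panel's rear face, where panel meets card, at underside level. Same axes. It coincides with a bay point when the module is fully home. Relays on the card reach 17 mm above the underside.
- done1_grip (a point): The finished module, if it starts in bay 1 (exactly one of done1 to done3 exists; the others are None). Same build, point and axes as new1_grip. No latch holds it: it pulls straight out by the tab along -x.
- done2_grip (a point): The finished module, if it starts in bay 2 (exactly one of done1 to done3 exists; the others are None). Same build, point and axes as new1_grip. No latch holds it: it pulls straight out by the tab along -x.
- done3_grip (a point): The finished module, if it starts in bay 3 (exactly one of done1 to done3 exists; the others are None). Same build, point and axes as new1_grip. No latch holds it: it pulls straight out by the tab along -x.
- bay1 (a point): Card bay 1, the rightmost as the robot sees it, of a fixed mainframe 496 wide x 240 deep x 86 mm high. This point: middle of the bay's mouth, on the bay floor (20 mm above the bench), in the plane of the front face. x: into the bay; y: left; z: up. Slot 67 wide, 9 mm high at the card's edges, 110 deep to a stop, with rounded lead-ins.
- bay2 (a point): Card bay 2, the middle one, 76 mm left (+y) of bay 1; same point and axes. In front of the bays an apron with the guard's rail, up to 15 mm above the bench, runs 67 mm out from the front face.
- bay3 (a point): Card bay 3, 76 mm left of bay 2 and next to the display half; same point and axes. The mainframe's roof over the bays is 66 to 86 mm above the bench. A module that is home has its panel flush with the face and its tab sticking out.
- guard (a joint): Clear L-shaped guard hood sliding along the mainframe's front, metres: 0 = fully shut over the bays, 0.250 = fully open, slid left (+y) in front of the display half; it clears bay 3 only beyond 0.235. Stays where left; friction 2.5 N. Its front pane stands 65 mm before the face, its top 76 mm above the bench.
- guard_grip (a point): Middle of the guard's grip, a black bar on two posts on top of the hood: 50 long (x) x 12 thick (y) x 18 mm high, centre 106 mm above the bench and 30 mm above the hood's top. Moves with the guard; axes as the bays'.
- tray_floor (a point): Out-tray, a low grey open tray fixed to the bench, dark floor: outside 200 (x) x 120 (y) mm, walls 4 mm thick and 16 mm high. This point: middle of its floor, 5 mm above the bench; x along its length.
- tape_roll: Bystander, loose: roll of tape on top of the mainframe. Origin at its underside. Leave it alone. 76 mm across, 19 mm high.
- multimeter: Bystander, loose: hand-held multimeter. Origin at its underside. Leave it alone. 165 x 80 x 34 mm.
- solvent: Bystander, loose: solvent bottle. Origin at its underside. Leave it alone. 60 mm across, 130 mm high.
- cap_jar: Bystander, loose: low jar. Origin at its underside. Leave it alone. 60 mm across, 60 mm high.
- driver: Bystander, loose: screwdriver. Origin at its underside. Leave it alone. about 200 mm long, lying down.
- clip_bin: Bystander, loose: small black bin. Origin at its underside. Leave it alone. 110 x 80 x 45 mm.
- relay_carton: Bystander, loose: small cardboard carton. Origin at its underside. Leave it alone. 100 x 70 x 50 mm.

How it is judged (in metres and radians):
On the way, in this order (a step that is already met when the one before it is completed fails the run):
1. the guard is slid open (value of joint guard above 0.235 m), for 0.2 s.
2. with the guard still open, every new module is home in a bay and the finished one lies in the tray ((distance between new1_seat and bay1 below 0.006 m or distance between new1_seat and bay2 below 0.006 m or distance between new1_seat and bay3 below 0.006 m) and (distance between new2_seat and bay1 below 0.006 m or distance between new2_seat and bay2 below 0.006 m or distance between new2_seat and bay3 below 0.006 m) and (distance between new3_seat and bay1 below 0.006 m or distance between new3_seat and bay2 below 0.006 m or distance between new3_seat and bay3 below 0.006 m) and x of done1_grip in the frame of tray_floor between -0.1 and 0.1 m and y of done1_grip in the frame of tray_floor between -0.06 and 0.06 m and z of done1_grip in the frame of tray_floor between 0.018 and 0.032 m and angle between each of done1_grip, done2_grip, done3_grip's own z axis and vertical below 0.06 rad and x of done2_grip in the frame of tray_floor between -0.1 and 0.1 m and y of done2_grip in the frame of tray_floor between -0.06 and 0.06 m and z of done2_grip in the frame of tray_floor between 0.018 and 0.032 m and x of done3_grip in the frame of tray_floor between -0.1 and 0.1 m and y of done3_grip in the frame of tray_floor between -0.06 and 0.06 m and z of done3_grip in the frame of tray_floor between 0.018 and 0.032 m and value of joint guard above 0.2 m), for 0.2 s.
At the end, for the whole second after the job is handed in: Every new module sits in a bay with its seat point within 6 mm of the bay point; the finished module lies flat in the tray (on its floor within the walls, right way up, tilted less than 0.06 rad); the guard is within 6 mm of fully shut; all modules at rest ((distance between new1_seat and bay1 below 0.006 m or distance between new1_seat and bay2 below 0.006 m or distance between new1_seat and bay3 below 0.006 m) and (distance between new2_seat and bay1 below 0.006 m or distance between new2_seat and bay2 below 0.006 m or distance between new2_seat and bay3 below 0.006 m) and (distance between new3_seat and bay1 below 0.006 m or distance between new3_seat and bay2 below 0.006 m or distance between new3_seat and bay3 below 0.006 m) and x of done1_grip in the frame of tray_floor between -0.1 and 0.1 m and y of done1_grip in the frame of tray_floor between -0.06 and 0.06 m and z of done1_grip in the frame of tray_floor between 0.018 and 0.032 m and angle between each of done1_grip, done2_grip, done3_grip's own z axis and vertical below 0.06 rad and x of done2_grip in the frame of tray_floor between -0.1 and 0.1 m and y of done2_grip in the frame of tray_floor between -0.06 and 0.06 m and z of done2_grip in the frame of tray_floor between 0.018 and 0.032 m and x of done3_grip in the frame of tray_floor between -0.1 and 0.1 m and y of done3_grip in the frame of tray_floor between -0.06 and 0.06 m and z of done3_grip in the frame of tray_floor between 0.018 and 0.032 m and linear speed of each of new1, new2, new3, done1, done2, done3 below 0.02 m/s and value of joint guard below 0.006 m); the robot touches nothing.
It fails at once if a bystander (tape roll, multimeter, bottle, jar, screwdriver, small bin or carton) is moved by more than 30 mm (distance of any of tape_roll, multimeter, solvent, cap_jar, driver, clip_bin, relay_carton from where it was at the start of the episode above 0.03 m).
Of new1, new2, new3 only 2 to 3 are there at a start; the rules pass over those that are not, and their reading is None.
Of done1, done2, done3 only 1 to 1 are there at a start; the rules pass over those that are not, and their reading is None.
At some moment in a run one of new1, new2, new3 may be knocked a few centimetres aside while the robot is not near it.
It also fails if it takes over 210 s, if anything falls off the work surface, if the arm or the gripper's body presses on something with over 40 N, if the wrist force passes 120 N, or if a joint passes its speed limit or range.

### The arm

A 6-joint arm with a two-finger parallel gripper is mounted at the origin on the work surface. World frame = base frame: x ahead of the robot, y to its left, z up, the work surface at z = 0. Lengths are in mm, angles in rad, forces in N, time in s.
With the tool pointing down it reaches from about 250 to 850 mm from the base axis. Payload 12.5 kg.
Tool frame: the origin (TCP) lies between the finger pads; the fingertips stand 14 mm ahead of it and the grasp point (between the pads) lies 5 mm behind it (manip.finger_overhang is the z of the fingertips in the tool frame, in mm); z points along the fingers, y is the direction in which the jaws open and shut (so a half turn about z gives the same grasp; the last joint's range is limited). The gripper opens to 93 mm and grips with 3 to 60 N. Pads are 15 mm wide; open, the fingers measure 128 mm over their backs; the gripper's body (75 mm by 188 mm) begins 65 mm behind the grasp point.
Start: joints at [-1.223, 0.351, 1.652, -0, 1.139, -0.085], TCP at [230.694, -499.264, 232.633] pointing down, gripper open.
Joint ranges: [-2.75, 2.75], [-0.79, 2.1], [0.01, 2.65], [-1.57, 4.71], [0.07, 3.14], [-2.87, 2.87]. Speed limits (rad/s): [2.22, 2.22, 2.79, 3.14, 3.14, 3.14].

### API

Orientations are given as [roll, pitch, yaw] about the fixed x, y, z axes, in that order (R = Rz(yaw) Ry(pitch) Rx(roll)).
In Python, from rig import manip, capture, camera_info, ticket, current_clock, current_joint_positions, current_qd, current_effort, current_tcp_pos, current_tcp_rot, current_wrist_force, current_torque, current_opening gives the robot as it stands. Calls block until the motion is done:
- manip.movep(position, orientation): joint-space move of the TCP to a pose.
- manip.movel(position, frame=None, velocity=150, stop_force=None): straight line of the TCP; frame=None keeps the orientation; velocity is the mean speed in mm/s. With stop_force (N) it stops when the force on the tool has changed by that much, and returns True; else False.
- manip.set_joints(angles): joint-space move.
- manip.grip(opening, grip_force=None): finger opening in mm; grip_force is the grip in N (None keeps the last); returns when the fingers have stopped.
- manip.dwell(seconds).
- manip.inverse_kinematics(position, orientation): joint angles nearest the present ones, or None.
- capture(name): name is "scene" or "top" or "wrist"; returns (picture, depth): 400x640x3 uint8, red, green, blue; 400x640 float32, mm along the optical axis (not along the pixel's ray), 0 where there is no reading.
- camera_info(name): a dict with "K" (3x3 intrinsics, pixels), "D" ([k1, k2, p1, p2, k3] as OpenCV has them; the pictures are not rectified), "camera_from_world" (4x4, takes a point from world to camera coordinates); the wrist camera has in their place "mount" (4x4, takes a point from camera to tool coordinates, whose origin is the TCP and whose axes are the flange's). Camera axes: x right, y down, z forward; pixel columns grow to the right and rows downward; lengths in mm; the calibration is good to about 2 mm. A picture is of the moment at which its call begins: read the wrist's pose just before it. camera_info takes no time and is no camera call.
A pose or a line that the arm cannot do raises manip.PlanningError and nothing moves.
- ticket.job_done(): hands the job in, once; it reports no verdict.
Readings, each from a call of its own:
- current_clock(): time.
- current_joint_positions(): joint angles.
- current_qd(): joint speeds.
- current_effort(): joint torques, N m.
- current_tcp_pos(): TCP position.
- current_tcp_rot(): TCP orientation.
- current_wrist_force(): force on the tool from outside, world axes, zero at the start.
- current_torque(): the same for the moment, N m.
- current_opening(): finger opening in mm.
Only numpy, scipy, OpenCV 4.12 (cv2) and the standard library are available. Lean on these libraries where they do the work, as an engineer would, in place of code of your own. Each camera call takes 0.05 s, during which the arm holds its last target. There are 200 camera calls.

## Working session

There is one attempt and no reset: what is moved stays moved. The work goes in short steps, each a Python script; the robot and the scene stay as the last script left them, time stands still between calls to the robot, and variables do not carry over. Pictures are saved under pics/ and viewed, about 12 in all and at most 16, crops included, and the job is handed in when it is done.

```bash
ls; mkdir -p pics; cat > h.py <<'E'
import numpy as np, cv2
from rig import *
def save(n,im): cv2.imwrite(f'pics/{n}.png',cv2.cvtColor(im,cv2.COLOR_RGB2BGR))
E
python3 - <<'E'
from h import *
np.set_printoptions(precision=3,suppress=True)
for c in ('scene','top'):
    im,d=capture(c); save(c+'0',im); np.savez(f'{c}0.npz',im=im,d=d)
    i=camera_info(c); print(c,i['K'],i['D'],i['camera_from_world'])
print(camera_info('wrist'))
print(current_clock(),current_tcp_rot(),manip.finger_overhang)
E
```

```text
pics
scene [[401.457   0.    325.575]
 [  0.    401.457 198.816]
 [  0.      0.      1.   ]] [-0.004  0.     0.     0.     0.   ] [[  -0.052    0.999   -0.      29.645]
 [   0.838    0.044   -0.544 -399.175]
 [  -0.543   -0.028   -0.839 1967.364]
 [   0.       0.       0.       1.   ]]
top [[454.492   0.    310.544]
 [  0.    454.492 199.114]
 [  0.      0.      1.   ]] [-0.047  0.     0.     0.     0.   ] [[  -0.03    -1.       0.002   27.119]
 [  -0.997    0.029   -0.068  544.787]
 [   0.068   -0.004   -0.998 1854.873]
 [   0.       0.       0.       1.   ]]
{'K': array([[298.654,   0.   , 321.539],
       [  0.   , 298.654, 199.109],
       [  0.   ,   0.   ,   1.   ]]), 'D': array([-0.039,  0.   ,  0.   ,  0.   ,  0.   ]), 'mount': array([[  -0.   ,   -0.957,   -0.291,   81.257],
       [   1.   ,   -0.001,    0.   ,    0.707],
       [  -0.   ,   -0.291,    0.957, -152.322],
       [   0.   ,    0.   ,    0.   ,    1.   ]])}
0.1 [-3.141 -0.     0.433] 14.0
```

View pics/top0.png

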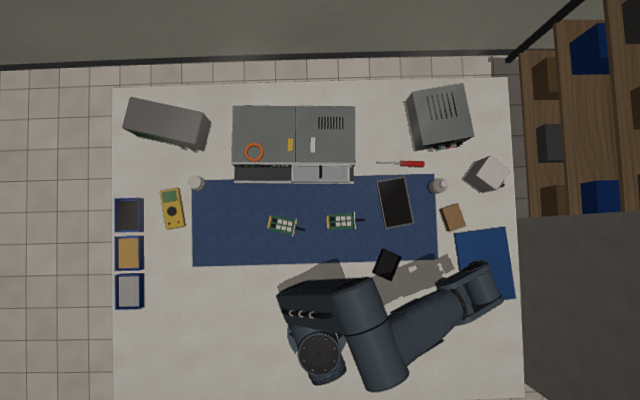

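View pics/scene0.png

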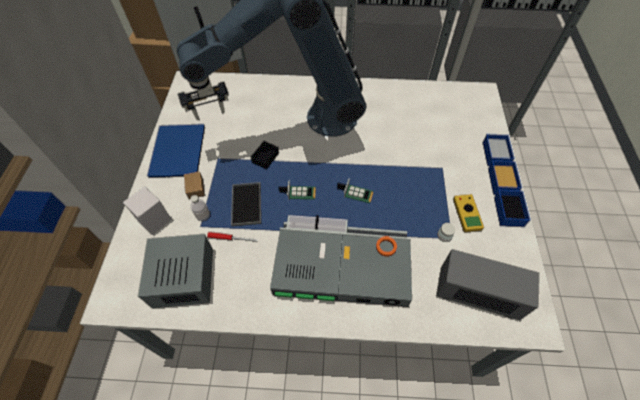

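Top view: the mainframe is at the top centre with its front facing the robot, and the guard is on its right half with the black grip near (321,172). There are two new modules at (283,225) and (342,221), tabs pointing to −y. The tray is at (395,202). The scene view shows no third module.

```bash
cat >> h.py <<'E'
def ray(cam,px,T=None):
    """pixels Nx2 -> origin, directions (world). T: world_from_camera for wrist"""
    i=camera_info(cam); p=cv2.undistortPoints(np.float64(px).reshape(-1,1,2),i['K'],i['D'])[:,0]
    if T is None: T=np.linalg.inv(i['camera_from_world'])
    return T[:3,3], np.c_[p,np.ones(len(p))]@T[:3,:3].T
def onplane(cam,px,z,T=None):
    o,d=ray(cam,px,T); return o+d*((z-o[2])/d[:,2])[:,None]
from scipy.spatial.transform import Rotation as Ro
def wristT():
    T=np.eye(4); T[:3,:3]=Ro.from_euler('xyz',current_tcp_rot()).as_matrix(); T[:3,3]=current_tcp_pos()
    return T@camera_info('wrist')['mount']
def project(P,T):
    i=camera_info('wrist'); C=np.linalg.inv(T); r=cv2.Rodrigues(C[:3,:3])[0]
    return cv2.projectPoints(np.float64(P).reshape(-1,1,3),r,C[:3,3],i['K'],i['D'])[0][:,0]
def wshot(n):
    T=wristT(); im,d=capture('wrist'); save(n,im); np.savez(n+'.npz',im=im,d=d,T=T); return im,d,T
E
python3 - <<'E'
from h import *
np.set_printoptions(precision=1,suppress=True)
def p(n,px,z): print(n,onplane('top',px,z).tolist())
p('roof corners f',[(233,164),(355,163)],86)
p('grip',[(321,172)],115)
p('tabs',[(302,231),(364,219)],30); p('lead',[(270,221),(327,222)],10)
p('tray',[(377,182),(408,177),(413,222),(384,228)],16)
p('solvent,jar,bin',[(438,186),(196,183),(387,264)],40)
p('tape',[(254,152)],100)
d=np.load('top0.npz'); im=cv2.resize(d['im'][130:290,220:460],None,fx=3.3,fy=3.3,interpolation=cv2.INTER_CUBIC); save('topcrop',im)
E
```

```text
roof corners f [[690.6036371912112, 317.1594947487348, 86.0], [680.195734942771, -170.696907022326, 86.0]]
grip [[644.2159171517204, -32.80386274843242, 115.0]]
tabs [[415.3105928425943, 49.75262392914925, 30.0], [456.6721657739832, -204.98541625719554, 30.0]]
lead [[460.3321274228506, 180.99719563401655, 10.0], [449.2863438239157, -54.10433637075481, 10.0]]
tray [[608.4690521784478, -266.36117682448145, 16.0], [625.6125315879985, -396.2385078135075, 16.0], [438.4755187938968, -408.7035500253215, 16.0], [417.47017022025807, -287.74301678675613, 16.0]]
solvent,jar,bin [[582.3682772696003, -512.8971122531697, 40.0], [623.8267805777864, 478.0772836524476, 40.0], [271.75342448559627, -290.31255705324935, 40.0]]
tape [[734.0318200950096, 230.43479571521527, 100.0]]
```

View pics/topcrop.png

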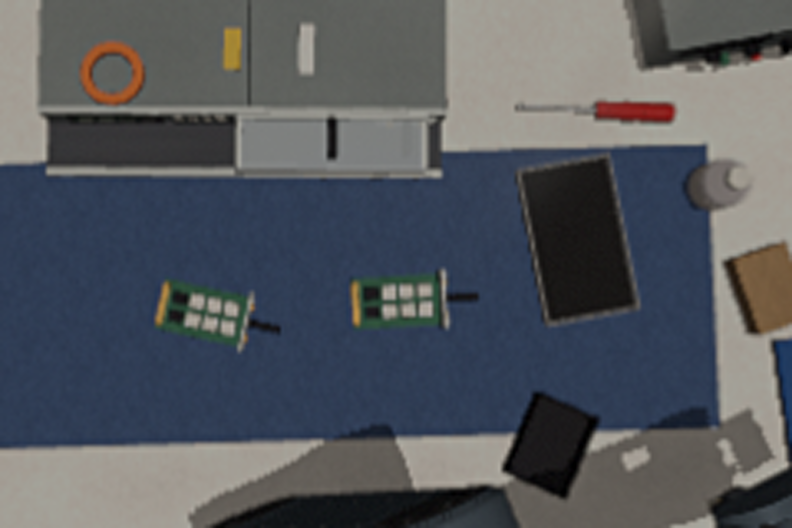

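```bash
python3 - <<'E'
from h import *
np.set_printoptions(precision=1,suppress=True)
manip.movep([480,-40,260],[np.pi,0,np.pi])
im,d,T=wshot('w1'); print(current_joint_positions(),T)
E
```

```text
[-0.2  0.2  1.8 -0.   1.2 -1.8] [[  0.    1.    0.3 399. ]
 [  1.   -0.   -0.  -41. ]
 [ -0.    0.3  -1.  412.3]
 [  0.    0.    0.    1. ]]
```

View pics/w1.png

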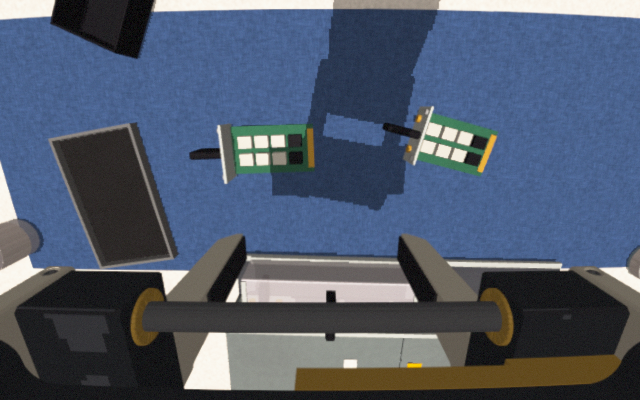

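```bash
cat >> h.py <<'E'
def cloud(d,T):
    v,u=np.nonzero(d>0); px=np.c_[u,v]; o,r=ray('wrist',px,T)
    return o+r*d[v,u][:,None], px
E
python3 - <<'E'
from h import *
np.set_printoptions(precision=1,suppress=True)
f=np.load('w1.npz'); P,px=cloud(f['d'],f['T'])
m=(px[:,1]<60)&(px[:,0]>200)&(px[:,0]<300); print('mat z',np.median(P[m,2]),P[m,2].std())
for n,(x0,x1,y0,y1) in dict(A=(340,540,30,230),B=(340,540,-240,0)).items():
    m=(P[:,0]>x0)&(P[:,0]<x1)&(P[:,1]>y0)&(P[:,1]<y1)
    print(n,np.histogram(P[m,2],[-5,3,9,14,20,30,40,43,46,49,60])[0])
    im=f['im'][px[m][:,1],px[m][:,0]].astype(int); Q=P[m]
    dark=(im.max(1)<60)&(Q[:,2]>36)&(Q[:,2]<50); white=(Q[:,2]>36)&(Q[:,2]<50)&(im.min(1)>90)
    for k,s in (('tab',dark),('panel',white)):
        c,_=cv2.findContours(np.zeros((1,1),np.uint8),0,1) if 0 else (0,0)
        q=Q[s][:,:2].astype(np.float32)
        if len(q)>5: print(k,len(q),cv2.minAreaRect(q),Q[s][:,2].mean())
E
```

```text
mat z 0.8180967977808393 0.8956635699652692
A [16864  1886   174  1458   180   136   141   319    84     0]
tab 275 ((425.0514831542969, 58.836814880371094), (41.53396224975586, 9.961603164672852), 75.86743927001953) 43.53534310727576
panel 304 ((430.2075500488281, 79.40510559082031), (6.808986663818359, 72.41194152832031), 76.39232635498047) 43.756798364279085
B [20969  2586   152  1455   159   165   111   294   101     0]
tab 224 ((453.0394592285156, -187.1269073486328), (8.9274263381958, 37.50796890258789), 1.4348437786102295) 43.64483585185358
panel 247 ((452.90533447265625, -165.23541259765625), (71.60616302490234, 7.808231353759766), 0.4266979396343231) 44.871930916707605
```

```bash
python3 - <<'E'
from h import *
np.set_printoptions(precision=1,suppress=True)
manip.movep([690,-33,280],[np.pi,0,np.pi])
im,d,T=wshot('w2')
P,px=cloud(d,T); im=im[px[:,1],px[:,0]].astype(int)
m=(P[:,2]>108)&(P[:,2]<122)&(P[:,0]<690)&(P[:,0]>580)&(abs(P[:,1]+33)<60)&(im.max(1)<70)
print(m.sum(),cv2.minAreaRect(P[m][:,:2].astype(np.float32)),P[m,2].mean())
E
```

```text
481 ((647.752685546875, -30.88471794128418), (10.989096641540527, 48.7219123840332), 88.24313354492188) 115.00462471159915
```

View pics/w2.png

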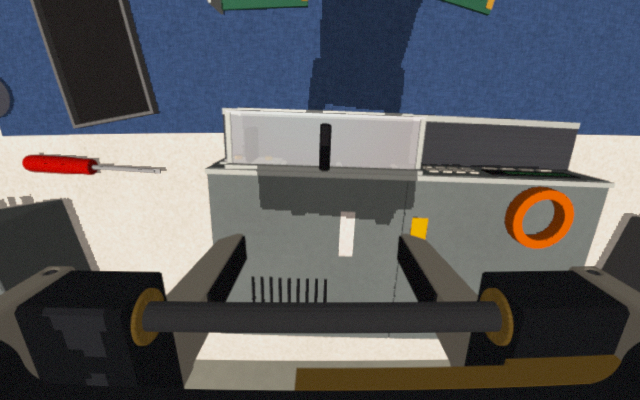

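```bash
python3 - <<'E'
from h import *
np.set_printoptions(precision=4,suppress=True)
f=np.load('w2.npz'); P,px=cloud(f['d'],f['T'])
m=(P[:,2]>82)&(P[:,2]<90); Q=P[m]
ys=np.arange(-160,310,10); e=[]
for y in ys:
    s=Q[(abs(Q[:,1]-y)<5)&(Q[:,0]>620)]
    if len(s)>20: e.append((y,s[:,0].min()))
e=np.array(e); k=np.polyfit(e[:,0],e[:,1],1)
for _ in range(3):
    r=e[:,1]-np.polyval(k,e[:,0]); e=e[abs(r)<3]; k=np.polyfit(e[:,0],e[:,1],1)
print(k,len(e),r.std(),Q[:,2].mean())
s=Q[(Q[:,0]>700)&(Q[:,0]<720)]; print('y ends',s[:,1].min(),s[:,1].max())
psi=-np.arctan(k[0]); print('psi',psi)
C=np.array([647.8,-30.9]); yv=np.array([-np.sin(psi),np.cos(psi)])
o=[np.pi,0,np.pi+psi]
manip.grip(60)
manip.movep([*C,200],o); manip.movel([*C,101],velocity=100)
manip.grip(0,20); print('open',current_opening(),current_wrist_force())
hit=manip.movel([*(C+yv*252),101],velocity=100,stop_force=25)
p=current_tcp_pos(); print(hit,np.dot(p[:2]-C,yv),current_wrist_force(),p)
manip.grip(40); manip.movel([p[0],p[1],220])
E
```

```text
[  0.0464 676.0453] 44 1.029859583442943 86.28324763988365
y ends -171.1625838556253 324.6751313176281
psi -0.046405810329768565
open 11.655394238229734 [ 0.3905  0.6932 -0.3738]
True 232.32072696391376 [-2.5434 -7.9484  6.4827] [655.7525 201.3018 100.9075]
```

```bash
python3 - <<'E'
from h import *
np.set_printoptions(precision=4,suppress=True)
psi=-.03
manip.movep([700,0,290],[np.pi,0,np.pi+psi])
im,d,T=wshot('w3')
P,px=cloud(d,T); im=im[px[:,1],px[:,0]].astype(int)
m=(P[:,2]>108)&(P[:,2]<122)&(P[:,0]<690)&(P[:,0]>580)&(abs(P[:,1]-202)<60)&(im.max(1)<70)
print(m.sum(),cv2.minAreaRect(P[m][:,:2].astype(np.float32)),P[m,2].mean())
E
```

```text
541 ((655.4832153320312, 199.0862579345703), (11.65704345703125, 47.866554260253906), 87.64405822753906) 113.89493972451616
```

View pics/w3.png

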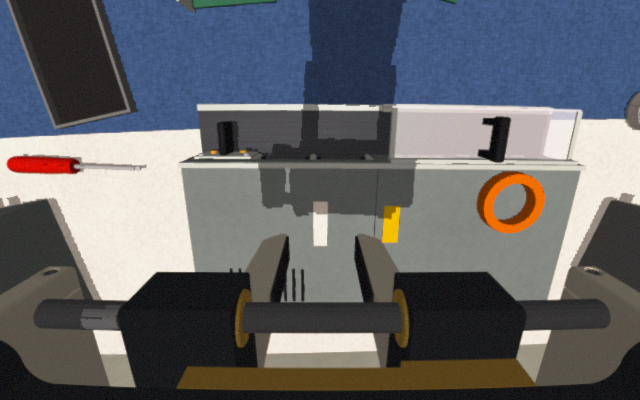

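```bash
python3 - <<'E'
from h import *
np.set_printoptions(precision=4,suppress=True)
psi=-.035
C=np.array([655.5,200.2]); yv=np.array([-np.sin(psi),np.cos(psi)])
o=[np.pi,0,np.pi+psi]
manip.movep([*C,200],o); manip.movel([*C,101],velocity=100)
manip.grip(0,20); print('open',current_opening(),current_wrist_force())
for i in range(2):
    hit=manip.movel([*(C+yv*24),101],velocity=40,stop_force=30)
    p=current_tcp_pos(); print(hit,np.dot(p[:2]-C,yv),current_wrist_force(),p)
manip.grip(40); manip.movel([p[0],p[1],220])
manip.movep([700,0,290],[np.pi,0,np.pi+psi])
im,d,T=wshot('w4')
P,px=cloud(d,T); im=im[px[:,1],px[:,0]].astype(int)
m=(P[:,2]>108)&(P[:,2]<122)&(P[:,0]<690)&(P[:,0]>580)&(abs(P[:,1]-220)<60)&(im.max(1)<70)
print(m.sum(),cv2.minAreaRect(P[m][:,:2].astype(np.float32)),P[m,2].mean())
E
```

```text
open 11.925763332466904 [0.2386 1.0528 1.5823]
True 1.0732987377484144 [-1.0537 -2.6259  4.3128] [655.5859 201.271  101.0799]
True 1.0616797232084894 [-1.2063 -4.4339  4.4248] [655.5556 201.2604 101.0286]
533 ((655.603759765625, 198.7732696533203), (11.545693397521973, 48.11948776245117), 88.35588073730469) 113.88298037127143
```

```bash
python3 - <<'E'
from h import *
np.set_printoptions(precision=1,suppress=True)
f=np.load('w4.npz'); P,px=cloud(f['d'],f['T']); im=f['im']; c=im[px[:,1],px[:,0]].astype(int)
m=(P[:,2]>40)&(P[:,2]<72)&(P[:,0]>600)&(P[:,0]<690)&(P[:,1]<0)&(P[:,1]>-170)&(c.max(1)<70)
print('tab',m.sum(),cv2.minAreaRect(P[m][:,:2].astype(np.float32)),np.percentile(P[m,2],[10,50,90]))
i2=im.copy()
i2=cv2.resize(i2[90:175,170:600],None,fx=1.86,fy=3,interpolation=cv2.INTER_CUBIC); save('w4c',i2)
print('guard hood depth z at y', [(y,np.median(P[(abs(P[:,1]-y)<3)&(P[:,0]>625)&(P[:,0]<660)][:,2]).round()) for y in range(40,340,12)])
E
```

```text
tab 422 ((652.6221313476562, -116.92060852050781), (99.44911193847656, 45.94929504394531), 88.02151489257812) [46.2 63.  64.8]
  return _methods._mean(a, axis=axis, dtype=dtype,
  ret = ret.dtype.type(ret / rcount)
```

View pics/w4c.png

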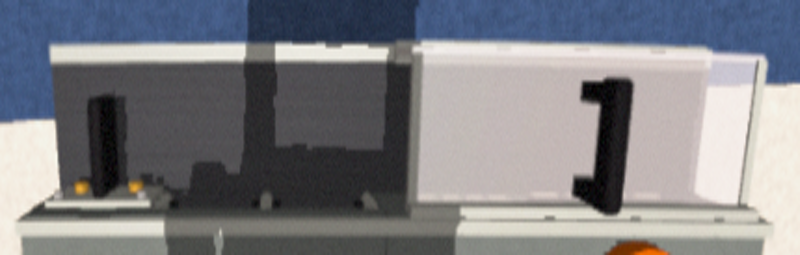

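```bash
cat >> h.py <<'E'
def edge(P,ys,xmin):
    Q=P[(P[:,2]>82)&(P[:,2]<91)&(P[:,0]>xmin)]; e=[]
    for y in ys:
        s=np.sort(Q[abs(Q[:,1]-y)<3][:,0])
        if len(s)>8: e.append((y,s[:3].mean()))
    e=np.array(e); k=np.polyfit(e[:,0],e[:,1],1)
    for _ in range(4):
        r=e[:,1]-np.polyval(k,e[:,0]); g=abs(r)<max(1.5,1.5*r.std()); e=e[g]; k=np.polyfit(e[:,0],e[:,1],1)
    return k,len(e),r.std()
E
python3 - <<'E'
from h import *
np.set_printoptions(precision=4,suppress=True)
for n in ('w2','w3','w4'):
    f=np.load(n+'.npz'); P,px=cloud(f['d'],f['T']); c=f['im'][px[:,1],px[:,0]].astype(int)
    print(n,edge(P,np.arange(-160,65,5),650),edge(P,np.arange(-160,310,5),650))
    # right & left side edges of the roof
    for y0,y1,fn in ((-200,-100,np.min),(290,350,np.max)):
        Q=P[(P[:,2]>83)&(P[:,2]<90)&(P[:,1]>y0)&(P[:,1]<y1)]
        e=np.array([(x,fn(Q[abs(Q[:,0]-x)<3][:,1])) for x in range(690,840,6) if (abs(Q[:,0]-x)<3).sum()>5])
        k=np.polyfit(e[:,0],e[:,1],1);r=e[:,1]-np.polyval(k,e[:,0]);e=e[abs(r)<1.5*r.std()];print('  side',np.polyfit(e[:,0],e[:,1],1),np.polyval(k,700),len(e),r.std())
    m=(P[:,2]>58)&(P[:,2]<70)&(P[:,0]>610)&(P[:,0]<672)&(P[:,1]<-90)&(P[:,1]>-140)&(c.max(1)<75)
    if n!='w2': print('tab',m.sum(),cv2.minAreaRect(P[m][:,:2].astype(np.float32)),P[m].mean(0))
    m=(P[:,2]>60)&(P[:,2]<70)&(P[:,0]>655)&(P[:,0]<682)&(P[:,1]<-70)&(P[:,1]>-160)&(c.min(1)>60)
    if n!='w2': print('panel',m.sum(),cv2.minAreaRect(P[m][:,:2].astype(np.float32)))
E
```

```text
w2 (array([  0.0344, 675.2663]), 41, np.float64(0.16975343647039604)) (array([  0.0465, 676.1445]), 70, np.float64(0.7541993330469977))
  side [   0.2365 -341.7776] -175.97800262761297 21 11.256360388773537
  side [ -0.0413 352.9886] 325.1947288064901 20 3.7862691378932833
w3 (array([  0.0382, 679.5626]), 45, np.float64(0.11340748499882002)) (array([  0.0222, 677.8645]), 68, np.float64(0.8635834498462812))
  side [  -0.0371 -145.3415] -171.349468292036 20 0.4982104261734128
  side [ -0.0415 353.2827] 324.1295351745459 22 0.621708647682701
tab 288 ((650.489990234375, -123.5297622680664), (10.980207443237305, 41.00417709350586), 86.93502807617188) [ 649.8091 -122.505    63.4663]
panel 235 ((672.7040405273438, -117.66377258300781), (83.1459732055664, 6.364289283752441), 86.93009185791016)
w4 (array([  0.0372, 679.6911]), 45, np.float64(0.18476160971739886)) (array([  0.0215, 678.1407]), 66, np.float64(0.9048333192221675))
  side [  -0.031  -149.8548] -171.4968213893835 19 0.3425011787954348
  side [ -0.0369 349.6383] 323.9921126523665 21 0.6266169413476074
tab 290 ((649.8900146484375, -123.38101196289062), (10.683928489685059, 40.9447021484375), 88.17567443847656) [ 649.6175 -122.4888   63.4498]
panel 246 ((672.1530151367188, -121.90704345703125), (75.70912170410156, 6.540288925170898), 87.1699447631836)
```

```bash
cat >> h.py <<'E'
psi=-.037
XV=np.array([np.cos(psi),np.sin(psi)]); YV=np.array([-np.sin(psi),np.cos(psi)])
E
python3 - <<'E'
from h import *
np.set_printoptions(precision=2,suppress=True)
f=np.load('w1.npz'); P,px=cloud(f['d'],f['T'])
m=(P[:,2]>12)&(P[:,2]<20)&(P[:,1]<-240)&(P[:,1]>-440)&(P[:,0]>390)&(P[:,0]<640)&(px[:,1]<270)&(px[:,0]<200)
r=cv2.minAreaRect(P[m][:,:2].astype(np.float32)); print('tray',m.sum(),r,cv2.boxPoints(r))
C=np.array([649.3,-123.4]); o=[np.pi,0,np.pi+psi]
manip.grip(40)
manip.movep([*C,180],o); manip.movel([*C,41],velocity=80)
print(current_wrist_force())
manip.grip(0,60); print('open',current_opening(),current_wrist_force())
hit=manip.movel([*(C-XV*125),41],velocity=80,stop_force=30); print(hit,current_tcp_pos(),current_wrist_force())
if not hit:
    p=current_tcp_pos(); manip.movel([p[0],p[1],150],velocity=80); print(current_opening(),current_torque())
    wshot('w5')
E
```

```text
tray 1840 ((522.3236083984375, -337.9207763671875), (201.138427734375, 123.47232818603516), 8.76357650756836) [[ 413.52 -292.23]
 [ 432.33 -414.26]
 [ 631.12 -383.61]
 [ 612.31 -261.58]]
[0.14 0.23 0.66]
open 9.82647731540039 [-0.29 -1.01  0.47]
False [ 524.68 -118.8    40.99] [ 0.43 -0.52 -2.23]
9.748223198212687 [ 0.02 -0.02 -0.02]
```

View pics/w5.png

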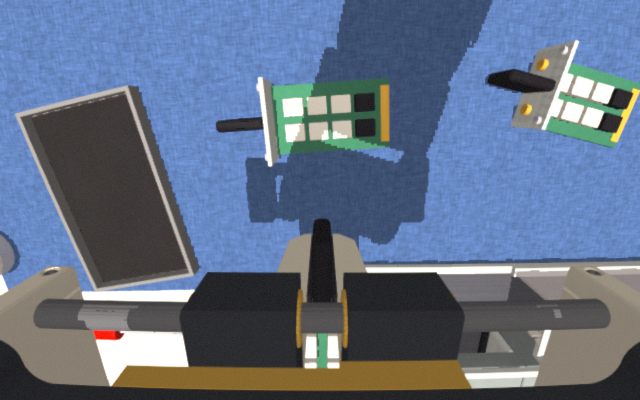

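```bash
python3 - <<'E'
from h import *
np.set_printoptions(precision=2,suppress=True)
a=.145; xv=np.array([np.cos(a),np.sin(a)])
C=np.array([522.3,-337.9])-58.5*xv
manip.movep([*C,150],[np.pi,0,np.pi+a])
manip.movel([*C,50],velocity=100)
print(manip.movel([*C,25.5],velocity=25,stop_force=4),current_tcp_pos(),current_wrist_force(),current_torque())
manip.grip(30); print(current_opening()); p=current_tcp_pos(); manip.movel([p[0],p[1],200])
# look at everything from between
manip.movep([560,-130,330],[np.pi,0,np.pi])
im,d,T=wshot('w6'); P,px=cloud(d,T)
c=im[px[:,1],px[:,0]].astype(int)
m=(P[:,1]<-280)&(P[:,1]>-410)&(P[:,0]>425)&(P[:,0]<615)
for lo,hi in ((38,56),):
    q=m&(P[:,2]>lo)&(P[:,2]<hi); print(q.sum(),cv2.minAreaRect(P[q][:,:2].astype(np.float32)),P[q].max(0))
g=m&(c[:,1]>c[:,0]+15)&(c[:,1]>c[:,2]+10); A=np.c_[P[g][:,:2],np.ones(g.sum())]; 
k=np.linalg.lstsq(A,P[g][:,2],rcond=None)[0]; print('card plane tilt',k,P[g,2].mean(),g.sum())
for n,(x0,x1,y0,y1) in dict(A=(340,540,30,230),B=(340,540,-240,0)).items():
    m=(P[:,0]>x0)&(P[:,0]<x1)&(P[:,1]>y0)&(P[:,1]<y1)&(P[:,2]>36)&(P[:,2]<50)
    for k,s in (('tab',m&(c.max(1)<60)),('panel',m&(c.min(1)>90))):
        if s.sum()>5: print(n,k,s.sum(),cv2.minAreaRect(P[s][:,:2].astype(np.float32)))
E
```

```text
False [ 464.49 -346.44   25.65] [-0.02  0.44 -2.29] [ 0.03  0.03 -0.02]
29.819247026807936
431 ((468.0749206542969, -346.71697998046875), (44.430545806884766, 71.39688873291016), 7.775322914123535) [ 494.85 -308.63   53.09]
card plane tilt [0.   0.   9.47] 10.702921664730477 1486
A tab 253 ((425.76202392578125, 57.71993637084961), (40.43312454223633, 10.571834564208984), 77.99810791015625)
A panel 223 ((430.47503662109375, 79.90685272216797), (6.704231262207031, 71.96640014648438), 75.3409652709961)
B tab 191 ((454.11578369140625, -187.06051635742188), (8.939562797546387, 38.0225715637207), 2.4794185161590576)
B panel 171 ((452.7713317871094, -165.65159606933594), (70.76639556884766, 5.985288619995117), 1.341996192932129)
```

View pics/w6.png

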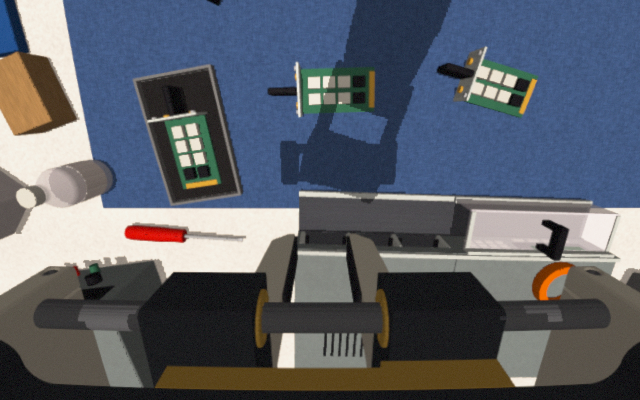

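```bash
cat >> h.py <<'E'
def pick(C,yaw,n):
    xv=np.array([np.cos(yaw),np.sin(yaw)])
    manip.grip(40); manip.movep([*C,150],[np.pi,0,yaw]); manip.movel([*C,60],velocity=120)
    print(manip.movel([*C,21],velocity=50,stop_force=15),current_wrist_force())
    manip.grip(0,60); print('open',current_opening(),current_wrist_force())
    manip.movel([*C,150],velocity=80); manip.dwell(.2); print('held',current_opening(),current_wrist_force(),current_torque())
def cardcheck(n):
    """card plane in tool-aligned coordinates (x along module from grip)"""
    p=current_tcp_pos(); yaw=current_tcp_rot()[2]
    im,d,T=wshot(n); P,px=cloud(d,T); c=im[px[:,1],px[:,0]].astype(int)
    R=np.array([[np.cos(yaw),np.sin(yaw)],[-np.sin(yaw),np.cos(yaw)]])
    Q=np.c_[(P[:,:2]-p[:2])@R.T,P[:,2]-p[2]]
    g=(Q[:,0]>30)&(Q[:,0]<140)&(abs(Q[:,1])<36)&(abs(Q[:,2]+15)<12)&(c[:,1]>c[:,0]+15)&(c[:,1]>c[:,2]+10)
    k=np.linalg.lstsq(np.c_[Q[g][:,:2],np.ones(g.sum())],Q[g][:,2],rcond=None)[0]
    h=(Q[:,0]>20)&(Q[:,0]<150)&(abs(Q[:,1])<45)&(abs(Q[:,2]+15)<9)
    print('card slope x,y, z0',k,g.sum(),'x ext',np.percentile(Q[h][:,0],[1,99]),'y ext',np.percentile(Q[g][:,1],[.5,99.5]))
E
python3 - <<'E'
from h import *
np.set_printoptions(precision=3,suppress=True)
pick(np.array([453.6,-189.]),np.radians(91.8),'B'); cardcheck('w7')
E
```

```text
False [ 0.378  0.577 -0.23 ]
open 9.776327565244731 [-0.011  0.495  1.236]
held 9.266867252828863 [-0.197 -0.139 -2.72 ] [-0.259 -0.112 -0.039]
card slope x,y, z0 [  0.002   0.    -14.885] 12615 x ext [ 26.003 132.172] y ext [-31.683  31.397]
```

View pics/w7.png

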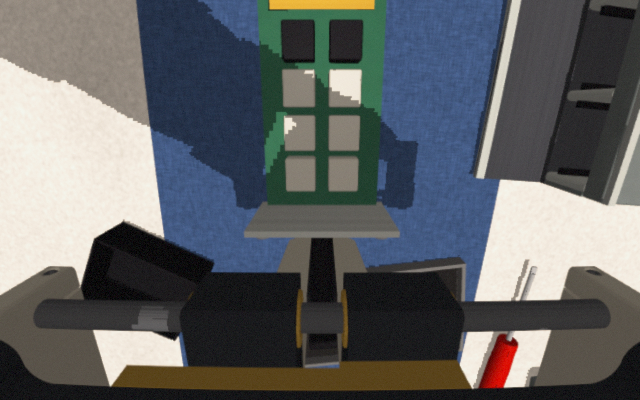

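```bash
cat >> h.py <<'E'
B1=np.array([649.3,-123.4])   # TCP xy when home in bay 1
def insert(i,z=42.3,dy=0.):
    H=B1+YV*(76*(i-1)+dy); o=[np.pi,0,psi]
    S=H-XV*135; manip.movep([*S,150],o); manip.movel([*S,z],velocity=100)
    manip.movel([*(H-XV*114),z],velocity=80)
    for v,s,f in ((60,-8,15),(20,5,20)):
        hit=manip.movel([*(H+XV*s),z],velocity=v,stop_force=f); p=current_tcp_pos()
        print(hit,'rest',np.dot(p[:2]-H,XV),'F',current_wrist_force(),'M',current_torque(),'open',current_opening())
        if hit: break
E
python3 - <<'E'
from h import *
np.set_printoptions(precision=3,suppress=True)
insert(1)
E
```

```text
False rest -8.173693966946269 F [ 0.305  0.181 -3.335] M [0.044 0.28  0.014] open 9.768025392108479
True rest -2.142056537500806 F [-1.488  0.188  2.02 ] M [-0.03  -0.111  0.009] open 9.412484818988492
```

```bash
python3 - <<'E'
from h import *
np.set_printoptions(precision=3,suppress=True)
p=current_tcp_pos()
print(manip.movel([*(p[:2]+XV*5),p[2]],velocity=15,stop_force=30),np.dot(current_tcp_pos()[:2]-p[:2],XV),current_wrist_force())
manip.grip(30); p=current_tcp_pos(); manip.movel([p[0],p[1],180])
manip.movep([600,-60,320],[np.pi,0,np.pi+psi])
im,d,T=wshot('w8'); P,px=cloud(d,T); c=im[px[:,1],px[:,0]].astype(int)
def rel(P): return np.c_[(P[:,:2]-(B1+26*XV))@np.c_[XV,YV],P[:,2]]
print('edge',edge(P,np.arange(-160,65,5),650))
Q=rel(P)
m=(Q[:,2]>60)&(Q[:,2]<72)&(Q[:,0]>-55)&(Q[:,0]<2)&(abs(Q[:,1])<45)
for k,s in (('tab',m&(c.max(1)<75)&(abs(Q[:,1])<12)),('panel',m&(c.min(1)>80)&(Q[:,0]>-12))):
    if s.sum()>5: print(k,s.sum(),np.percentile(Q[s],[2,50,98],axis=0))
for n,(x0,x1,y0,y1) in dict(A=(340,540,-20,230)).items():
    m=(P[:,0]>x0)&(P[:,0]<x1)&(P[:,1]>y0)&(P[:,1]<y1)&(P[:,2]>36)&(P[:,2]<50)
    for k,s in (('tab',m&(c.max(1)<60)),('panel',m&(c.min(1)>90))):
        if s.sum()>5: print(n,k,s.sum(),cv2.minAreaRect(P[s][:,:2].astype(np.float32)))
E
```

```text
False 1.5043189321023809 [-23.126   0.51   11.664]
edge (array([  0.036, 679.462]), 45, np.float64(0.20109402798698653))
tab 183 [[-43.953  -5.509  60.709]
 [-25.797  -0.299  63.846]
 [ -5.991   4.038  65.56 ]]
panel 212 [[ -5.051 -36.175  60.581]
 [ -1.976  -1.154  65.892]
 [  0.336  36.354  69.811]]
A tab 280 ((425.43896484375, 58.60323715209961), (41.324188232421875, 9.494662284851074), 75.458984375)
A panel 247 ((430.2827453613281, 79.85545349121094), (6.973395347595215, 71.36919403076172), 75.43050384521484)
```

View pics/w8.png

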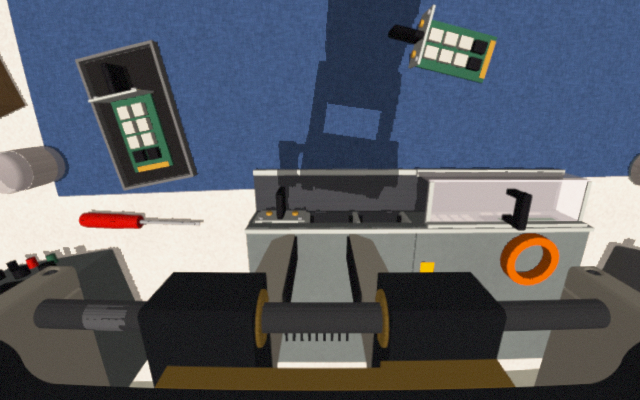

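```bash
python3 - <<'E'
from h import *
np.set_printoptions(precision=3,suppress=True)
pick(np.array([424.9,56.6]),np.radians(76),'A'); cardcheck('w9')
if 8.5<current_opening()<11: insert(2)
E
```

```text
False [ 0.339 -0.387 -0.566]
open 9.6241856204511 [-0.707 -0.216  2.11 ]
held 9.705625162040473 [ 0.142  0.205 -3.237] [-0.201  0.006 -0.048]
card slope x,y, z0 [  0.001   0.    -14.861] 12728 x ext [ 26.162 132.244] y ext [-31.917  31.266]
False rest -8.21605591482908 F [ 0.374 -0.448 -2.735] M [ 0.076  0.198 -0.002] open 9.680282700879596
True rest -2.397504306703371 F [-1.475 -0.298  1.599] M [-0.038 -0.105  0.003] open 9.776383832162173
```

```bash
python3 - <<'E'
from h import *
np.set_printoptions(precision=3,suppress=True)
p=current_tcp_pos()
print(manip.movel([*(p[:2]+XV*5),p[2]],velocity=15,stop_force=30),np.dot(current_tcp_pos()[:2]-p[:2],XV),current_wrist_force())
manip.grip(30); p=current_tcp_pos(); manip.movel([p[0],p[1],180])
manip.movep([600,-60,320],[np.pi,0,np.pi+psi])
im,d,T=wshot('w10'); P,px=cloud(d,T); c=im[px[:,1],px[:,0]].astype(int)
for i in (1,2):
    Q=np.c_[(P[:,:2]-(B1+26*XV+76*(i-1)*YV))@np.c_[XV,YV],P[:,2]]
    m=(Q[:,2]>60)&(Q[:,2]<72)&(Q[:,0]>-55)&(Q[:,0]<2)&(abs(Q[:,1])<38)
    for k,s in (('tab',m&(c.max(1)<75)&(abs(Q[:,1])<12)),('panel',m&(c.min(1)>80)&(Q[:,0]>-12))):
        if s.sum()>5: print(i,k,s.sum(),np.percentile(Q[s],[2,50,98],axis=0))
m=(P[:,2]>108)&(P[:,2]<122)&(P[:,0]<690)&(P[:,0]>580)&(abs(P[:,1]-200)<60)&(c.max(1)<70)
print('bar',m.sum(),cv2.minAreaRect(P[m][:,:2].astype(np.float32)))
t,_=capture('top'); save('top1',t[60:320,100:530])
E
```

```text
False 1.4950615178186246 [-21.595   1.12   11.646]
1 tab 184 [[-43.927  -5.305  61.293]
 [-25.345  -0.414  63.66 ]
 [ -5.353   4.086  65.814]]
1 panel 202 [[ -4.625 -35.54   60.386]
 [ -1.978   0.188  65.902]
 [  0.229  34.97   69.801]]
2 tab 82 [[-54.132  -7.637  60.881]
 [-46.593  -3.401  63.99 ]
 [ -0.231   0.94   70.263]]
bar 377 ((655.1658935546875, 198.9626922607422), (12.320693016052246, 48.213096618652344), 89.31442260742188)
```

View pics/w10.png

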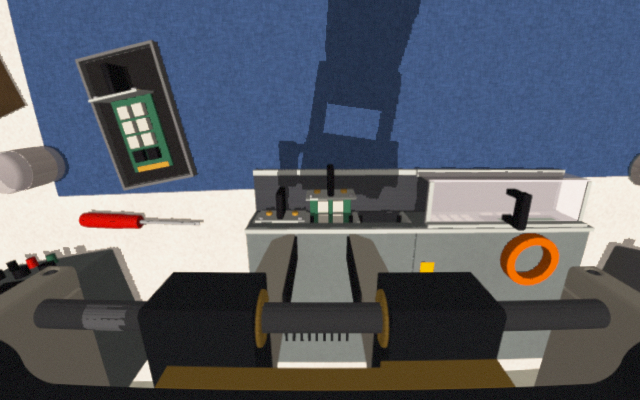

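View pics/top1.png

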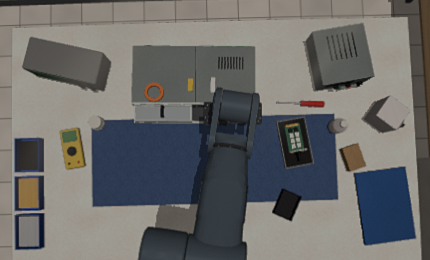

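The bay 1 module is home. The bay 2 module now stands a few cm out, with its panel at (331,194) and tab at (330,178), so I'll locate it, re-grip it and push it in.

```bash
cat > chk.py <<'E'
from h import *
def chk(n,wide=110):
    im,d,T=wshot(n); P,px=cloud(d,T); c=im[px[:,1],px[:,0]].astype(int)
    for i in (1,2):
        Q=np.c_[(P[:,:2]-(B1+26*XV+76*(i-1)*YV))@np.c_[XV,YV],P[:,2]]
        m=(Q[:,2]>55)&(Q[:,2]<75)&(Q[:,0]>-wide)&(Q[:,0]<2)&(abs(Q[:,1])<36)
        for k,s in (('tab',m&(c.max(1)<75)&(abs(Q[:,1])<15)),('panel',m&(c.min(1)>80))):
            if s.sum()>5: print(i,k,s.sum(),cv2.minAreaRect(Q[s][:,:2].astype(np.float32)),np.median(Q[s][:,2]),Q[s].min(0),Q[s].max(0))
E
python3 - <<'E'
from chk import *
np.set_printoptions(precision=1,suppress=True)
chk('w11'); print(current_clock())
E
```

```text
1 tab 223 ((-22.230070114135742, -0.081878662109375), (28.789615631103516, 45.154964447021484), 88.8904037475586) 63.94886881731969 [-44.8 -14.9  55.1] [ 0.6 13.9 74.4]
1 panel 251 ((-2.763184070587158, -0.18935012817382812), (70.69908905029297, 6.101574897766113), 89.71379089355469) 64.56953561143615 [ -6.  -35.5  55.2] [ 0.3 35.2 70.5]
2 tab 231 ((-38.676918029785156, 3.153961181640625), (28.81783676147461, 80.20540618896484), 84.83027648925781) 63.91896310796551 [-79.7 -14.8  55. ] [ 0.3 14.1 74.6]
2 panel 216 ((-19.523242950439453, -0.08607101440429688), (42.05195999145508, 71.47163391113281), 0.5689977407455444) 64.97993671281779 [-40.8 -35.6  55.4] [ 1.9 35.8 68.4]
62.525
```

```bash
python3 - <<'E'
from chk import *
np.set_printoptions(precision=2,suppress=True)
H=B1+76*YV; o=[np.pi,0,psi]
G=H-35*XV-2.5*YV
manip.grip(40); manip.movep([*G,150],o); manip.movel([*G,41.5],velocity=80)
manip.grip(0,60); print(current_opening(),current_wrist_force())
print(manip.movel([*(H-30*XV),41.5],velocity=20,stop_force=25),current_wrist_force())
for s,f in ((-6,20),(5,30),(5,30)):
    hit=manip.movel([*(H+XV*s),41.5],velocity=25,stop_force=f); print(hit,np.dot(current_tcp_pos()[:2]-H,XV),current_wrist_force())
manip.grip(30); p=current_tcp_pos(); manip.movel([p[0],p[1],180],velocity=80)
manip.movep([600,-60,320],[np.pi,0,np.pi+psi]); manip.dwell(.3)
chk('w12'); print(current_clock())
E
```

```text
9.726281086262233 [ 1.43  3.37 -0.26]
False [-0.6   0.04  1.16]
False -5.798298243744335 [-3.57  0.01  5.46]
True 0.19740873791612118 [-4.83 -0.22  5.96]
True 1.063270842740063 [-3.41 -0.27  4.83]
1 tab 223 ((-22.240755081176758, -0.753662109375), (44.89614486694336, 28.865488052368164), 1.2041610479354858) 63.95958993396977 [-44.71 -14.73  55.06] [ 0.42 14.14 74.85]
1 panel 252 ((-2.7766335010528564, 0.192840576171875), (6.768679141998291, 71.5969009399414), 0.08373676240444183) 64.57786953432381 [ -6.11 -35.61  55.03] [ 0.66 36.   70.27]
2 tab 219 ((-22.189735412597656, 0.3912162780761719), (28.803537368774414, 45.2050895690918), 88.1526107788086) 64.02723712229954 [-44.83 -14.73  55.01] [ 0.4  14.1  74.86]
2 panel 259 ((-2.960724115371704, -0.19156265258789062), (70.68053436279297, 6.6100263595581055), 89.45545959472656) 64.4270070373779 [ -6.25 -35.54  55.1 ] [ 0.66 35.14 71.39]
75.4333
```

View pics/w12.png

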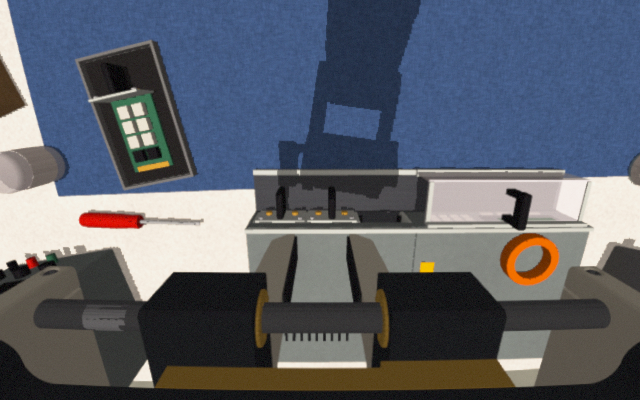

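Both modules are home, with matching tab and panel extents, and the finished module is in the tray. Now I'll shut the guard.

```bash
python3 - <<'E'
from chk import *
np.set_printoptions(precision=2,suppress=True)
C=np.array([655.4,200.2]); o=[np.pi,0,np.pi-.035]
manip.grip(40); manip.movep([*C,200],o); manip.movel([*C,101],velocity=100)
manip.grip(0,25); print(current_opening(),current_wrist_force())
hit=False
for s,v in ((-235,80),(-256,25),(-256,25)):
    hit=manip.movel([*(C+s*YV),101],velocity=v,stop_force=30)
    p=current_tcp_pos(); print(hit,(p[:2]-C)@YV,current_wrist_force())
manip.grip(40); manip.movel([p[0],p[1],200],velocity=80)
manip.movep([690,-33,300],[np.pi,0,np.pi+psi]); manip.dwell(.3)
im,d,T=wshot('w13'); P,px=cloud(d,T); c=im[px[:,1],px[:,0]].astype(int)
m=(P[:,2]>108)&(P[:,2]<122)&(P[:,0]<690)&(P[:,0]>580)&(abs(P[:,1]+45)<60)&(c.max(1)<70)
print('bar',m.sum(),cv2.minAreaRect(P[m][:,:2].astype(np.float32)),current_clock())
E
```

```text
11.704443850536347 [-0.31  0.3   0.89]
False -236.02915965516183 [7.29 1.64 0.  ]
True -248.93028112659948 [-0.67  2.25  3.89]
True -248.8768442097487 [0.52 3.27 3.89]
bar 434 ((646.813720703125, -48.701515197753906), (11.367466926574707, 47.84746170043945), 86.80480194091797) 85.6083
```

View pics/w13.png

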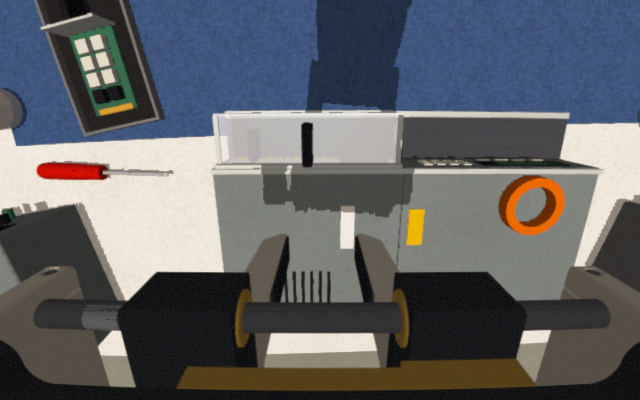

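```bash
python3 - <<'E'
from h import *
ticket.job_done(); print(current_clock())
E
```

```text
the job is handed in; nothing more can be done
the job is handed in; nothing more can be done
```

I've handed the job in: the modules are changed over, the guard is shut and the gripper is clear of everything. The clock read 85.6 s at my last check, against the 210 s limit. The hand-in gives no verdict.

- **Guard:** I slid it open to its stop and later shut to the opposite stop. The two stops were 249 mm apart, which fits the 250 mm travel. It started about 18 mm open, so the opening slide was only about 232 mm.
- **Finished module:** It was in bay 1 and now lies flat in the out-tray. Its card top measured 10.7 mm high where 11 mm was expected, with no measurable tilt.
- **New modules:** Only two were on the bench. They went into bays 1 and 2, and before I shut the guard both had tab and panel within about 1 mm of the home position.
- **Setback:** The bay 2 module stood about 35 mm out after I first released it. It was either the announced knock or dragged out by the fingers. I gripped it again, pushed it to the stop, and the next check showed it home.
- **Not checked:** I could not re-measure the modules through the shut guard. The last pictures showed no bystander moved, but I did not measure their positions again.

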